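# Swap the spindle of a bench tube rotator

### The arm

A 6-joint arm with a two-finger parallel gripper is mounted at the origin on the work surface. World frame = base frame: x ahead of the robot, y to its left, z up, the work surface at z = 0. Lengths are in mm, angles in degrees, forces in N, time in s.
With the tool pointing down it reaches from about 300 to 850 mm from the base axis. Payload 4.2 kg.
Tool frame: the origin (TCP) lies on the centre line of the jaws, within the pads' length; the fingertips stand 14 mm ahead of it and the grasp point (between the pads) lies 5 mm behind it; z points along the fingers, y is the line along which they close (so a half turn about z gives the same grasp; the last joint's range is limited). The gripper opens to 91 mm and grips with 3 to 60 N. Pads are 32 mm wide; open, the fingers measure 118 mm over their backs; the gripper's body (76 mm by 178 mm) begins 60 mm behind the grasp point.
Start: joints at [66.062, 18.312, 89.639, -0, 72.044, -1.146], TCP at [222.753, 530.116, 227.976] pointing down, gripper open.
Joint ranges: [-177.97, 177.97], [-48.28, 115.42], [12.27, 149.76], [-77.06, 257.06], [2.81, 150.46], [-146.56, 146.56]. Speed limits (degrees/s): [147.25, 147.25, 180, 180, 180, 180].

### API

Orientations are given as [roll, pitch, yaw] about the fixed x, y, z axes, in that order (R = Rz(yaw) Ry(pitch) Rx(roll)).
In Python, from workcell import env gives the robot as it stands.
- The arm moves only by the tool arm_command, never from a script. Its argument "motion" is a list of rows, each an object with "offset": the shift along the tool's x, y, z in m, a list of three; "spin": the turn about the tool's z in rad. In form: [{"offset": [tx, ty, tz], "spin": spin}, ...]. A call has 1 to 5 rows; each row shifts and turns the commanded pose from where the row before left it, along the tool's axes as they then stand; what a row does not reach is not made up. A row lasts 1/8 s, in which the tool goes at most 62.5 mm and 10.7 degrees, less where a joint would pass 70% of its speed; a pose out of reach is approached as far as the arm can. A call with a gripper value outside its range is refused whole. "jaw" is the finger opening in m, from 0 to 0.0912, set as the call begins (left out, the last holds). The fingers move at their own pace and stop on an object; "newtons" is the grip in N (left out, the last holds). Time passes only in rows, so rows that do not move let the fingers close. It gives the time, the measured TCP pose, the force, the opening and the grip force at its end, in the units of the state.
- env.state(): the state, without advancing time (a new reading comes with each control period).
- env.grab_frame(name): name is "scene" or "top" or "wrist"; returns (picture, depth): 384x512x3 uint8, blue, green, red; 384x512 float32, mm along the optical axis (not along the pixel's ray), 0 where there is no reading.
- env.camera_model(name): a dict with "fx", "fy", "cx", "cy" (pixels), "k1" (the pictures are not rectified: a ray, as slopes to the right and down, at radius r is drawn at 1 + k1 r^2 times it, then the intrinsics apply), "eye" and "rotation" of the camera in the world; the wrist camera has in their place "hand_eye" (4x4, takes a point from camera to tool coordinates, whose origin is the TCP and whose axes are the flange's). Camera axes: x right, y down, z forward; pixel columns grow to the right and rows downward; lengths in mm; the calibration is good to about 2 mm. A picture is of the moment at which its call begins: read the wrist's pose just before it. camera_model takes no time and is no camera call.
- env.job_done(): hands the job in; it is judged then, once.
Trained networks look in the newest picture that a camera, given by its name, has taken for a name from the list of things; names that differ only in an ending like _2 or _b are one class to them, and where a whole thing is asked for, a point or a joint stands for the part that bears it (a point fixed in the world has none). Each returns a list of dicts, best first, with "score" (0 to 1); they miss things now and then, are a little off and sometimes report something else, mostly with a low value. They report only what shows in the picture. A call takes as long as a camera call. They do not tell look-alikes from the thing itself.
- env.boxes_of(camera, target): "bbox" ([left, top, right, bottom] in pixels, round what is visible of it).
- env.pinpoint(camera, target): "location" ([column, row] in pixels: a listed point, or the origin of a listed thing).
The state is a dict: "time_s": time; "qpos": joint angles; "qvel": joint speeds; "effort": joint torques, N m; "ee_pos": TCP position; "ee_rot": TCP orientation; "force": force on the tool from outside, world axes, zero at the start; "torque": the same for the moment, N m; "gripper_width": finger opening in mm; "gripper_force": force on a finger pad.
Only numpy, scipy, OpenCV 4.12 (cv2) and the standard library are available. Lean on these libraries where they do the work, as an engineer would, in place of code of your own. Each camera call takes 0.05 s, during which the arm holds its last target. There are 200 camera calls.

### The job

Change the spindle on the bench tube rotator. Lift the short old spindle out of the V-trough and lay it flat in the steel tray; then lay the long spindle in the V-trough in front of the square drive, its square socket facing the drive, and slide it along the trough onto the drive until it is fully home against the housing and the spring ball has clicked out into its window. Leave both spindles released, and do not shift the bottle, the jar, the tip box or the tube rack.

Things in the scene. Friction and masses are not known exactly. Their poses are not given: they have to be found in the camera images.
- long_centre (a point): Centre of the long spindle (half-way along, on its axis): aluminium bar of regular octagonal section, 44 mm across flats, 150 mm long, about 0.4 kg, with a square socket in one end. Starts lying on the bench, one flat down, axis 22 mm up; two upright flats (each 18 mm tall) can be gripped from above. x points along the bar to its socket end, z up.
- long_mouth (a point): Centre of the long spindle's socket mouth, 75 mm along x from long_centre; same axes. Square hole 21.5 mm wide, 48 mm deep, its sides parallel to the bottom, top and upright flats: a bar carried level has the right roll. These four flats each have a window 12 mm wide, 14 mm long, centred 15 mm behind the mouth.
- short_centre (a point): Centre of the short old spindle: same octagonal section (44 mm across flats), 90 mm long, about 0.3 kg, no square socket. Starts lying loose in the V-trough, clear of the drive, its x axis along the trough, z up, two flats upright.
- trough_mid (a point): Point on the drive axis above the middle of the fixed V-trough, 75 mm above the bench; x points level along the trough to the drive, z up. Right-angled steel V, level fold, 165 mm long, ends open. A bar lying in it is exactly on the drive axis. Tops of its walls are 13 mm below the axis, outer edges 24 mm to either side, so the bar's upright flats stand free.
- drive_face (a point): Point on the drive axis in the front face of the white motor housing (130 mm wide, 130 mm long, 140 mm high), 132 mm along x from trough_mid; same axes, x points into the housing. Fully home, long_mouth touches this face. Pushing the bar along the trough and over the ball takes about 5 to 12 N.
- drive_tip (a point): Centre of the tip of the fixed steel square drive, which stands out 40 mm from drive_face towards the trough; same axes. The drive is 20 mm wide, its sides level and upright, its last 9 mm tapered to 13 mm.
- ball (a joint): Travel (m) of the spring ball in the top of the square drive, 16 mm from the housing face: 0 when it stands out fully (3 mm above the face), up to 0.004 as the socket's lip presses it in; it springs back to 0 when a window of the socket comes over it (the click).
- tray: Fixed steel tray, 190 mm along its x, 140 mm along its y, 25 mm high, walls and floor 5 mm; origin at the centre of its underside.
- bottle: Bystander: amber bottle, 66 mm diameter, 150 mm high, origin under its centre.
- jar: Bystander: small white jar, 44 mm diameter, 60 mm high, standing beside the rear half of the long spindle; origin under its centre.
- tip_box: Bystander: pipette-tip box 85 x 120 mm, 57 mm high, origin under its centre.
- tube_rack: Bystander: white rack with blue-capped tubes, 60 x 100 mm, 85 mm high, origin under its centre.
Things that resemble listed ones, but are neither listed nor needed, are in the scene too. What is shaped like the part that bears long_centre but red or yellow is not meant. What is shaped like the part that bears short_centre but yellow is not meant.

How it is judged:
By the outcome, as a careful person would: the job done as asked, in the order asked, and still so for the second after the job is handed in, with the robot touching nothing.
It also fails if it takes over 64 s, if anything falls off the work surface, if the arm or the gripper's body presses on something with over 40 N, if the wrist force passes 120 N, or if a joint passes its speed limit or range.

## Working session

There is one attempt and no reset: what is moved stays moved. The work goes in short steps, Python scripts to look and compute and a tool call to move; the robot and the scene stay as the last step left them, time stands still between calls to the robot, and variables do not carry over. Pictures are saved under pics/ and viewed, at most 10 in all, crops included, and the job is handed in when it is done.

Besides the shell and the picture viewer there is one more tool, called after "Request:" as a command line: name --argument value ..., lists and objects as JSON in quotes. arm_command: Moves the arm, as the interface text tells. Its arguments: {"type":"object","properties":{"motion":{"type":"array"},"jaw":{"type":"number"},"newtons":{"type":"number"}},"required":["motion"]}

```bash
mkdir -p pics
cat > h.py <<'E'
import numpy as np, cv2
from workcell import env
from scipy.spatial.transform import Rotation as R
def cam(n):
    m=env.camera_model(n)
    if 'eye' in m: return m,np.array(m['rotation'],float).reshape(3,3),np.array(m['eye'],float)
    s=env.state(); H=np.array(m['hand_eye'],float).reshape(4,4)
    Rt=R.from_euler('xyz',s['ee_rot'],degrees=True).as_matrix()
    return m,Rt@H[:3,:3],Rt@H[:3,3]+np.array(s['ee_pos'])
def rays(c,uv):
    m=c[0]; uv=np.atleast_2d(np.array(uv,float))
    d=np.c_[(uv[:,0]-m['cx'])/m['fx'],(uv[:,1]-m['cy'])/m['fy']]; p=d.copy()
    for _ in range(8): p=d/(1+m['k1']*(p**2).sum(1))[:,None]
    return np.c_[p,np.ones(len(p))]
def atz(c,uv,z):
    d=rays(c,uv)@c[1].T; return c[2]+d*((z-c[2][2])/d[:,2])[:,None]
def cloud(c,D):
    h,w=D.shape; u,v=np.meshgrid(np.arange(w),np.arange(h))
    r=rays(c,np.c_[u.ravel(),v.ravel()])*D.ravel()[:,None]
    return (r@c[1].T+c[2]).reshape(h,w,3)
E
python3 - <<'E'
from h import *
print(env.state()); 
for n in ("scene","top"):
    c=cam(n); print(c)
    I,D=env.grab_frame(n); cv2.imwrite(f'pics/{n}0.png',I); np.savez(f'{n}0.npz',I=I,D=D)
    for t in ("long_centre","long_mouth","short_centre","trough_mid","drive_face","drive_tip","tray","jar","bottle","tip_box","tube_rack"):
        try: print(n,t,[(np.round(o['location']).tolist(),round(o['score'],2)) for o in env.pinpoint(n,t)[:4]])
        except Exception as e: print(e)
E
```

```text
{'time_s': 0.0, 'qpos': array([ 6.60607007e+01,  1.83510464e+01,  8.97065620e+01, -1.67767859e-03,
        7.20427497e+01, -1.14592188e+00]), 'qvel': array([ 0.00776382, -0.12985309, -0.00284897,  0.06850972,  0.00338533,
       -0.04551788]), 'effort': array([-1.67810143e-03, -4.12464058e+01, -2.31978232e+01,  7.27093848e-02,
        4.57067729e-02, -1.20630962e-04]), 'ee_pos': array([222.57390664, 529.65711662, 227.1251572 ]), 'ee_rot': array([-1.79899630e+02, -4.12311979e-04,  1.57207141e+02]), 'force': array([ 0.03153398,  0.80531609, -0.35618187]), 'torque': array([-0.01233503,  0.01625404, -0.02939585]), 'gripper_force': 0.0, 'gripper_width': 91.40213755303787}Traceback (most recent call last):
  File "<stdin>", line 4, in <module>
  File "h.py", line 6, in cam
    if 'eye' in m: return m,np.array(m['rotation'],float).reshape(3,3),np.array(m['eye'],float)
                            ~~~~~~~~~~~~~~~~~~~~~~~~~~~~~~~~~~~~~^^^^^
ValueError: cannot reshape array of size 3 into shape (3,3)
```

```bash
sed -i "s/np.array(m\['rotation'\],float).reshape(3,3)/R.from_euler('xyz',m['rotation'],degrees=True).as_matrix()/" h.py
python3 - <<'E'
from h import *
for n in ("scene","top"):
    c=cam(n); print(c)
    I,D=env.grab_frame(n); cv2.imwrite(f'pics/{n}0.png',I); np.savez(f'{n}0.npz',I=I,D=D)
    for t in ("long_centre","long_mouth","short_centre","trough_mid","drive_face","drive_tip","tray","jar","bottle","tip_box","tube_rack"):
        try: print(n,t,[(np.round(o['location']).tolist(),round(o['score'],2)) for o in env.pinpoint(n,t)[:4]])
        except Exception as e: print(e)
print(env.camera_model('wrist'))
E
```

```text
({'fx': 408.86693435184105, 'fy': 408.86693435184105, 'cx': 252.67227170046525, 'cy': 202.08113527041326, 'k1': 0.04590343653243131, 'eye': array([1296.01009196,  330.26621425,  650.24553709]), 'rotation': array([-125.19557016,    1.14864428,  115.67632571])}, array([[-0.43319966,  0.52655415, -0.73149079],
       [ 0.90107503,  0.23496907, -0.36449051],
       [-0.02004628, -0.81702525, -0.57625332]]), array([1296.01009196,  330.26621425,  650.24553709]))
scene long_centre [([228.0, 158.0], 0.72), ([242.0, 192.0], 0.6), ([311.0, 191.0], 0.6)]
scene long_mouth [([332.0, 198.0], 0.85), ([256.0, 205.0], 0.73), ([246.0, 146.0], 0.59), ([189.0, 286.0], 0.33)]
scene short_centre [([265.0, 220.0], 0.67), ([267.0, 287.0], 0.67)]
scene trough_mid [([262.0, 224.0], 0.61)]
scene drive_face [([320.0, 240.0], 0.94)]
scene drive_tip [([300.0, 235.0], 0.92)]
scene tray [([162.0, 203.0], 0.87)]
scene jar [([256.0, 181.0], 0.55), ([160.0, 245.0], 0.47)]
scene bottle [([162.0, 246.0], 0.63)]
scene tip_box [([189.0, 286.0], 0.72)]
scene tube_rack [([391.0, 213.0], 0.65)]
({'fx': 359.59203770156256, 'f
[... 777 characters left out ...]
, 206.0], 0.25)]
top tray [([199.0, 154.0], 0.73)]
top jar [([293.0, 255.0], 0.5)]
top bottle [([315.0, 127.0], 0.72)]
top tip_box [([263.0, 100.0], 0.66), ([195.0, 156.0], 0.31)]
top tube_rack [([149.0, 257.0], 0.82)]
{'fx': 303.485428141151, 'fy': 303.485428141151, 'cx': 253.7230727289807, 'cy': 191.74093809351075, 'k1': -0.08100702189150497, 'hand_eye': array([[-1.04237365e-04, -9.57200748e-01, -2.89424802e-01,
         8.17945938e+01],
       [ 9.99999233e-01, -4.57004318e-04,  1.15127517e-03,
        -1.99582878e-01],
       [-1.23426984e-03, -2.89424460e-01,  9.57200062e-01,
        -1.56432806e+02],
       [ 0.00000000e+00,  0.00000000e+00,  0.00000000e+00,
         1.00000000e+00]])}
```

View pics/top0.png

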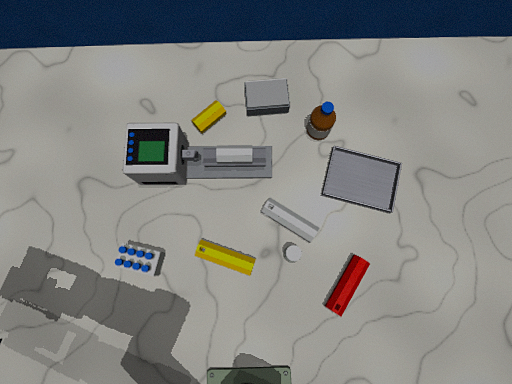

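View pics/scene0.png

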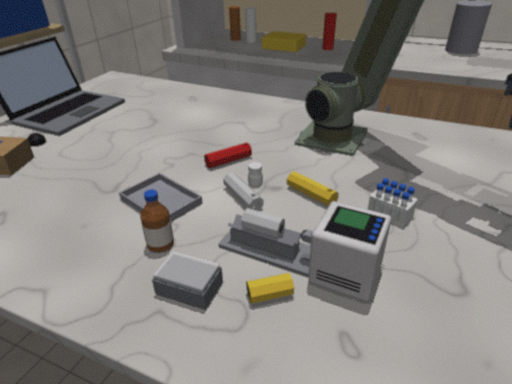

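Top view: long-shaped parts are silver (291,220), yellow (226,256) and red (347,284). The silver one is meant, since it's neither red nor yellow, and its window is near (268,207) with the jar at (293,253) beside its other half. Short-shaped parts are silver in the trough (234,155) and yellow (208,116); the one in the trough is meant. The tray is at (361,180). I'll confirm in a crop.

Run:
```python
from h import *
c=cam('top'); z=np.load('top0.npz'); I,D=z['I'],z['D']
cv2.imwrite('pics/crop.png',cv2.resize(I[130:275,170:330],None,fx=4,fy=4,interpolation=cv2.INTER_CUBIC))
P=cloud(c,D)
def rect(name,box,zl,zh):
    u0,v0,u1,v1=box; Q=P[v0:v1,u0:u1].reshape(-1,3); Q=Q[(Q[:,2]>zl)&(Q[:,2]<zh)]
    r=cv2.minAreaRect(Q[:,:2].astype(np.float32)); print(name,len(Q),np.round(r[0],1),np.round(r[1],1),round(r[2],1),'z',np.round(np.percentile(Q[:,2],[5,50,95]),1))
rect('long',(255,190,325,243),36,52)
rect('short',(205,140,265,168),88,110)
rect('housing',(110,110,190,190),130,155)
rect('tray',(310,135,410,220),15,35)
rect('troughplate',(185,140,280,185),50,75)
rect('jar',(280,238,305,268),50,75)
rect('bottle',(300,95,345,145),60,170); rect('tip',(235,70,300,120),45,70)
print(atz(c,[[198,153],[233,153]],75),atz(c,[[265,206]],44))
```

```text
long 738 [ 460.7 -115.1] [149.5  39.7] 56.4 z [37.2 42.3 45.9]
short 473 [626.9  23.3] [89.  37.3] 88.3 z [88.7 95.2 98.5]
housing 2688 [630.9 220.1] [127.8 128.3] 89.3 z [135.7 140.7 144.4]
tray 649 [ 590.  -288.4] [260.3 166.9] 72.8 z [16.7 23.5 27.5]
troughplate 466 [627.8  46.5] [207.4  47.8] 88.3 z [51.4 57.9 69.2]
jar 212 [ 374.6 -117.8] [37.8 38.4] 42.0 z [56.4 59.3 62.1]
bottle 636 [ 713.7 -206.6] [65.6 57.8] 65.3 z [ 68.9 104.8 150.3]
tip 1172 [808.5 -66.3] [ 82. 118.] 4.2 z [51.4 56.3 59. ]
[[633.78138838 115.33389692  75.        ]
 [631.18120856  25.36433371  75.        ]] [[496.17367158 -53.08489021  44.        ]]
```

View pics/crop.png

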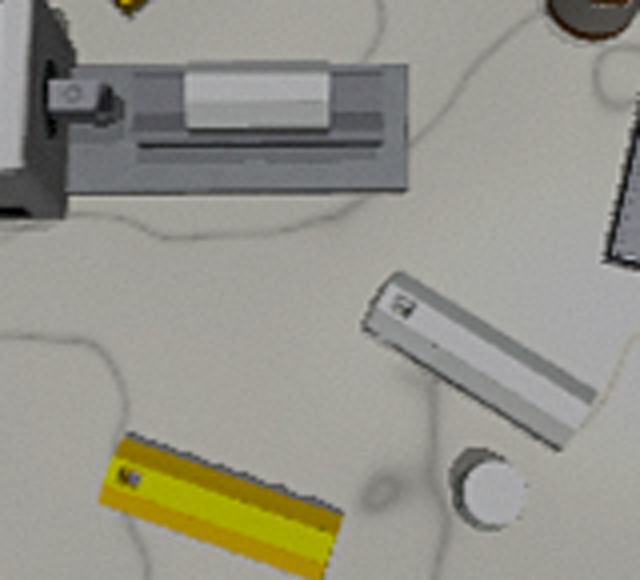

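The crop confirms it: the silver bar's window, and so its socket end, is at the upper-left near (400,305) in the crop. The short silver spindle lies in the trough, and the drive is at (80,98).

```bash
cat >> h.py <<'E'
import math,json
def plan(x,y,z,yaw,s=None,vmax=.06,hover=None):
    s=s or env.state(); p=np.array(s['ee_pos']); w=s['ee_rot'][2]; dy=(yaw-w+180)%360-180; d=(np.array([x,y,z])-p)/1000
    n=max(1,math.ceil(np.linalg.norm(d)/vmax),math.ceil(abs(dy)/10.5)); rows=[]
    for i in range(n):
        a=np.radians(w+dy*i/n); X=np.array([np.cos(a),np.sin(a),0]); Y=np.array([np.sin(a),-np.cos(a),0])
        rows.append({"offset":[round(float(X@d/n),4),round(float(Y@d/n),4),round(float(-d[2]/n),4)],"spin":round(-math.radians(dy/n),4)})
    print('from',p.round(1),np.round(s['ee_rot'],1),'n',n)
    for r in rows: print(json.dumps(r))
E
python3 - <<'E'
from h import *
c=cam('top')
T=atz(c,[[336,148],[400.5,160],[391,211],[321.5,196]],25); print(T.round(0)); print(T.mean(0))
for i in range(4):
    d=T[(i+1)%4]-T[i]; print(np.linalg.norm(d).round(0),np.degrees(np.arctan2(d[1],d[0])).round(1))
plan(627,20,230,88.3)
E
```

```text
[[ 654. -252.   25.]
 [ 615. -425.   25.]
 [ 476. -384.   25.]
 [ 522. -204.   25.]]
[ 566.69371126 -316.46813956   25.        ]
177.0 -102.7
144.0 163.4
186.0 75.9
141.0 -20.2
from [222.8 530.1 228. ] [180.    0.  157.2] n 11
{"offset": [-0.0518, -0.0285, -0.0002], "spin": 0.1093}
{"offset": [-0.0546, -0.0227, -0.0002], "spin": 0.1093}
{"offset": [-0.0568, -0.0166, -0.0002], "spin": 0.1093}
{"offset": [-0.0583, -0.0103, -0.0002], "spin": 0.1093}
{"offset": [-0.059, -0.0039, -0.0002], "spin": 0.1093}
{"offset": [-0.0591, 0.0026, -0.0002], "spin": 0.1093}
{"offset": [-0.0585, 0.009, -0.0002], "spin": 0.1093}
{"offset": [-0.0571, 0.0154, -0.0002], "spin": 0.1093}
{"offset": [-0.0551, 0.0215, -0.0002], "spin": 0.1093}
{"offset": [-0.0525, 0.0274, -0.0002], "spin": 0.1093}
{"offset": [-0.0492, 0.0329, -0.0002], "spin": 0.1093}
```

Request:
arm_command --motion '[{"offset": [-0.052, -0.0285, 0], "spin": 0.11}, {"offset": [-0.0545, -0.0225, 0], "spin": 0.11}, {"offset": [-0.057, -0.0165, 0], "spin": 0.11}, {"offset": [-0.058, -0.0105, 0], "spin": 0.11}, {"offset": [-0.059, -0.004, 0], "spin": 0.11}]'

```text
time_s: 1.82
ee_pos: [407.1, 296.6, 228.2]
ee_rot: [179.9, -0.0, 125.5]
force: [0.2, 0.9, -1.7]
gripper_width: 91.3
gripper_force: 0.0
```

Request:
arm_command --motion '[{"offset": [-0.059, 0.0025, 0], "spin": 0.11}, {"offset": [-0.0585, 0.009, 0], "spin": 0.11}, {"offset": [-0.057, 0.0155, 0], "spin": 0.11}, {"offset": [-0.055, 0.0215, 0], "spin": 0.11}, {"offset": [-0.0525, 0.0275, 0], "spin": 0.11}]'

```text
time_s: 2.45
ee_pos: [589.8, 64.0, 228.1]
ee_rot: [180.0, -0.0, 94.0]
force: [0.3, 1.5, -0.3]
gripper_width: 90.9
gripper_force: 0.0
```

Request:
arm_command --motion '[{"offset": [-0.049, 0.033, 0], "spin": 0.11}, {"offset": [0, 0, 0], "spin": 0}, {"offset": [0, 0, 0], "spin": 0}]'

```text
time_s: 2.82
ee_pos: [624.8, 19.5, 227.6]
ee_rot: [-179.9, -0.0, 87.9]
force: [-1.1, 0.9, 0.3]
gripper_width: 90.9
gripper_force: 0.0
```

Run:
```python
from h import *
c=cam('wrist'); s=env.state(); I,D=env.grab_frame('wrist'); cv2.imwrite('pics/w1.png',I); np.savez('w1.npz',I=I,D=D,R=c[1],t=c[2])
print(s['ee_pos'],s['ee_rot'],s['qpos'])
P=cloud(c,D)
for t in ("short_centre","trough_mid","drive_face","drive_tip"):
    o=env.pinpoint('wrist',t)
    for q in o[:2]: print(t,q['location'],round(q['score'],2),atz(c,[q['location']],75).round(1))
m=(P[...,2]>92)&(P[...,2]<104)&(P[...,1]<90)&(P[...,1]>-60)&(abs(P[...,0]-627)<40)&(D>0)
Q=P[m]; print(len(Q),cv2.minAreaRect(Q[:,:2].astype(np.float32)),np.median(Q,0))
```

```text
[624.7549899   19.45997404 227.59974685] [-1.79930724e+02 -3.60567156e-02  8.78831556e+01] [7.09583738e-01 2.29097887e+01 8.26532812e+01 4.09161292e-02
 7.45043477e+01 2.81545175e+00]
short_centre [257.8, 179.0] 0.93 [[629.4  22.2  75. ]]
short_centre [362.2, 104.0] 0.7 [[735.8  95.5  75. ]]
drive_face [258.6, 42.6] 0.73 [[634.7 155.   75. ]]
drive_tip [257.0, 89.1] 0.8 [[631.7 112.6  75. ]]
2421 ((628.63427734375, 21.868194580078125), (90.52151489257812, 29.49827766418457), 88.73966979980469) [628.48410932  25.36560569  96.1533523 ]
```

View pics/w1.png

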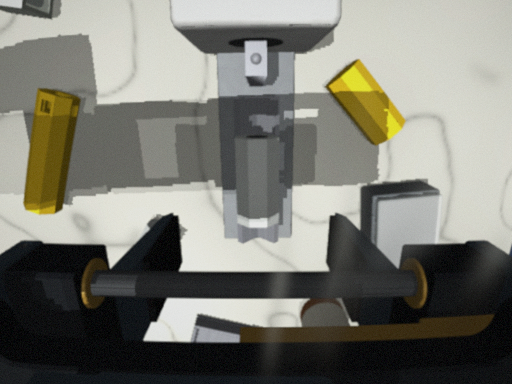

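The wrist view shows the short spindle along column 258, rows 137–225, parallel to the tool's x axis, with the drive at (257,58). I'll grasp it.

Request:
arm_command --motion '[{"offset": [0.0025, 0.0042, 0.05], "spin": 0}, {"offset": [0, 0, 0.05], "spin": 0}, {"offset": [0, 0, 0.034], "spin": 0}, {"offset": [0, 0, 0.0135], "spin": 0}, {"offset": [0, 0, 0], "spin": 0}]'

```text
time_s: 3.7
ee_pos: [629.5, 22.0, 80.5]
ee_rot: [-180.0, -0.0, 87.9]
force: [0.6, 0.7, -0.2]
gripper_width: 91.5
gripper_force: 0.0
```

Request:
arm_command --motion '[{"offset": [0, 0, 0], "spin": 0}, {"offset": [0, 0, 0], "spin": 0}, {"offset": [0, 0, 0], "spin": 0}, {"offset": [0, 0, 0], "spin": 0}, {"offset": [0, 0, 0], "spin": 0}]' --jaw 0.03 --newtons 30

```text
time_s: 4.32
ee_pos: [628.2, 21.6, 80.4]
ee_rot: [-179.8, -0.0, 87.9]
force: [-8.1, 0.5, 7.8]
gripper_width: 44.1
gripper_force: 11.0
```

Request:
arm_command --motion '[{"offset": [0, 0, 0], "spin": 0}, {"offset": [0, 0, -0.01], "spin": 0}, {"offset": [0, 0, -0.03], "spin": 0}, {"offset": [0, 0, -0.05], "spin": 0}, {"offset": [0, 0, -0.04], "spin": 0}]'

```text
time_s: 4.95
ee_pos: [630.5, 21.5, 212.6]
ee_rot: [179.8, -0.0, 87.8]
force: [1.3, -0.2, -2.9]
gripper_width: 44.3
gripper_force: 29.9
```

Run:
```python
from h import *
s=env.state(); print(s['gripper_width'],s['gripper_force'],s['force'])
plan(567,-316,210,76,vmax=.05)
```

```text
44.341958693760475 29.8592367076958 [ 1.31315049 -0.16143686 -2.85394211]
from [630.5  21.5 212.6] [179.8  -0.   87.8] n 7
{"offset": [-0.0485, -0.0073, 0.0004], "spin": 0.0295}
{"offset": [-0.0487, -0.0058, 0.0004], "spin": 0.0295}
{"offset": [-0.0489, -0.0044, 0.0004], "spin": 0.0295}
{"offset": [-0.049, -0.0029, 0.0004], "spin": 0.0295}
{"offset": [-0.049, -0.0015, 0.0004], "spin": 0.0295}
{"offset": [-0.0491, -0.0, 0.0004], "spin": 0.0295}
{"offset": [-0.049, 0.0014, 0.0004], "spin": 0.0295}
```

Request:
arm_command --motion '[{"offset": [-0.0485, -0.0075, 0], "spin": 0.03}, {"offset": [-0.0485, -0.006, 0], "spin": 0.03}, {"offset": [-0.049, -0.0045, 0], "spin": 0.03}, {"offset": [-0.049, -0.003, 0], "spin": 0.03}, {"offset": [-0.049, -0.0015, 0], "spin": 0.03}]'

```text
time_s: 5.58
ee_pos: [583.6, -221.1, 210.7]
ee_rot: [179.9, 0.0, 79.2]
force: [1.3, -0.1, -1.9]
gripper_width: 43.7
gripper_force: 29.9
```

Request:
arm_command --motion '[{"offset": [-0.049, 0, 0], "spin": 0.03}, {"offset": [-0.049, 0.001, 0], "spin": 0.03}, {"offset": [0, 0, 0.02], "spin": 0}, {"offset": [0, 0, 0], "spin": 0}]'

```text
time_s: 6.08
ee_pos: [563.9, -315.8, 188.8]
ee_rot: [-179.8, -0.1, 75.8]
force: [0.5, -0.1, -2.5]
gripper_width: 43.9
gripper_force: 29.9
```

Run:
```python
from h import *
s=env.state(); c=cam('wrist'); I,D=env.grab_frame('wrist'); cv2.imwrite('pics/w2.png',I); print(s['ee_pos'],s['ee_rot'],s['gripper_width'])
print([(o['location'],o['score'],atz(c,[o['location']],0).round(0)) for o in env.pinpoint('wrist','tray')[:2]],[(o['location'],atz(c,[o['location']],0).round(0)) for o in env.pinpoint('wrist','bottle')[:1]])
```

```text
[ 563.8873391  -315.75989189  188.78975946] [-1.79828216e+02 -6.80772498e-02  7.57643358e+01] 43.92846685316571
[([257.4, 171.9], 0.9, array([[ 568., -314.,    0.]]))] [([370.4, 48.2], array([[ 719., -212.,    0.]]))]
```

View pics/w2.png

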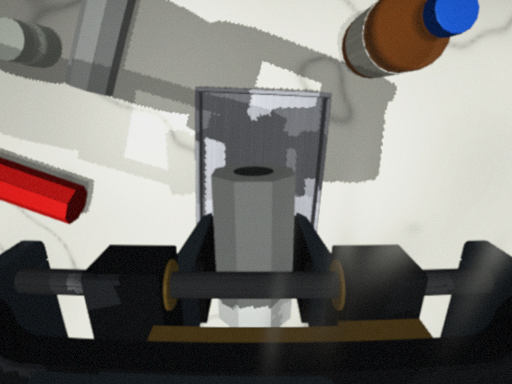

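The wrist view shows the short spindle, at columns 212–294, centred over the tray (columns 195–330) and parallel to it. Lowering it now.

Request:
arm_command --motion '[{"offset": [0, 0.003, 0.055], "spin": 0}, {"offset": [0, 0, 0.055], "spin": 0}, {"offset": [0, 0, 0.033], "spin": 0}, {"offset": [0, 0, 0.012], "spin": 0}, {"offset": [0, 0, 0], "spin": 0}]'

```text
time_s: 6.85
ee_pos: [568.5, -316.2, 36.0]
ee_rot: [179.9, 0.0, 75.9]
force: [-0.4, -0.7, -0.9]
gripper_width: 43.8
gripper_force: 29.9
```

Request:
arm_command --motion '[{"offset": [0, 0, 0], "spin": 0}]'

```text
time_s: 6.98
ee_pos: [569.2, -316.9, 37.6]
ee_rot: [179.8, 0.1, 75.9]
force: [0.1, -0.2, -1.8]
gripper_width: 43.9
gripper_force: 29.9
```

Request:
arm_command --motion '[{"offset": [0, 0, 0.002], "spin": 0}, {"offset": [0, 0, 0.0015], "spin": 0}, {"offset": [0, 0, 0], "spin": 0}]'

```text
time_s: 7.35
ee_pos: [568.0, -316.5, 32.5]
ee_rot: [179.9, 0.0, 75.8]
force: [-0.0, -0.3, 0.5]
gripper_width: 43.5
gripper_force: 29.9
```

Request:
arm_command --motion '[{"offset": [0, 0, 0], "spin": 0}, {"offset": [0, 0, 0], "spin": 0}, {"offset": [0, 0, -0.02], "spin": 0}, {"offset": [0, 0, -0.06], "spin": 0}, {"offset": [0, 0, -0.06], "spin": 0}]' --jaw 0.07

```text
time_s: 7.98
ee_pos: [567.5, -316.1, 173.1]
ee_rot: [-179.9, -0.0, 75.8]
force: [1.5, -1.0, -0.0]
gripper_width: 70.2
gripper_force: 0.0
```

Run:
```python
from h import *
print(env.state()['force'],env.state()['gripper_width'])
plan(430,-150,210,56.4)
```

```text
[ 1.53334092 -1.0406031  -0.02757403] 70.17310484841367
from [ 567.5 -316.1  173.1] [-179.9   -0.    75.8] n 4
{"offset": [0.0319, -0.0435, -0.0092], "spin": 0.0849}
{"offset": [0.0281, -0.046, -0.0092], "spin": 0.0849}
{"offset": [0.0241, -0.0482, -0.0092], "spin": 0.0849}
{"offset": [0.0199, -0.0501, -0.0092], "spin": 0.0849}
```

Request:
arm_command --motion '[{"offset": [0.039, -0.0355, -0.009], "spin": 0.085}, {"offset": [0.036, -0.038, -0.009], "spin": 0.085}, {"offset": [0.033, -0.041, -0.009], "spin": 0.085}, {"offset": [0.0295, -0.0435, -0.009], "spin": 0.085}, {"offset": [0.025, 0, 0], "spin": 0}]'

```text
time_s: 8.6
ee_pos: [482.3, -107.0, 209.2]
ee_rot: [180.0, -0.0, 56.4]
force: [1.3, -0.2, -0.1]
gripper_width: 70.1
gripper_force: 0.0
```

Run:
```python
from h import *
print(env.state()['ee_pos'],env.state()['ee_rot'])
plan(455,-120,220,56.4)
```

```text
[ 482.31324996 -107.00306501  209.16799306] [ 1.79972173e+02 -2.55823740e-02  5.63964551e+01]
from [ 482.3 -107.   209.2] [180.   -0.   56.4] n 1
{"offset": [-0.0259, -0.0156, -0.0108], "spin": -0.0001}
```

Request:
arm_command --motion '[{"offset": [-0.026, -0.0155, -0.01], "spin": 0}, {"offset": [0, 0, 0], "spin": 0}, {"offset": [0, 0, 0], "spin": 0}]'

```text
time_s: 8.98
ee_pos: [457.5, -122.1, 218.0]
ee_rot: [180.0, -0.0, 56.3]
force: [-0.6, -0.6, -0.9]
gripper_width: 69.9
gripper_force: 0.0
```

Run:
```python
from h import *
s=env.state(); c=cam('wrist'); I,D=env.grab_frame('wrist'); cv2.imwrite('pics/w3.png',I); print(s['ee_pos'],s['ee_rot'])
for t in ('long_centre','long_mouth'): print(t,[(o['location'],round(o['score'],2),atz(c,[o['location']],22).round(1)) for o in env.pinpoint('wrist',t)[:2]])
print([(o['location'],atz(c,[o['location']],0).round(0)) for o in env.pinpoint('wrist','jar')[:1]])
P=cloud(c,D); m=(P[...,2]>39)&(P[...,2]<49)&(np.hypot(P[...,0]-461,P[...,1]+115)<95)&(D>0)&(np.hypot(P[...,0]-375,P[...,1]+118)>35)
Q=P[m]; print(len(Q),cv2.minAreaRect(Q[:,:2].astype(np.float32)))
```

```text
[ 457.49819684 -122.08967855  218.00885197] [ 1.79959158e+02 -3.94931250e-02  5.63339109e+01]
long_centre [([256.2, 165.7], 0.67, array([[ 464.9, -117.1,   22. ]])), ([206.6, 315.6], 0.67, array([[ 288.4, -257.1,   22. ]]))]
long_mouth [([83.5, 22.2], 0.76, array([[397.1, 121.7,  22. ]])), ([256.2, 101.2], 0.64, array([[505.7, -55.6,  22. ]]))]
[([202.3, 204.8], array([[ 375., -125.,    0.]]))]
3050 ((461.96685791015625, -117.13191986083984), (149.3473663330078, 30.194459915161133), 56.498252868652344)
```

View pics/w3.png

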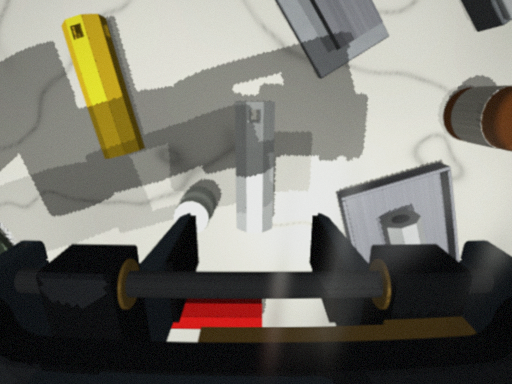

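The silver bar runs along column 255, rows 100–230, with its window at the top (255,112). The jar is at (200,205), clear of the left finger's path, and the short spindle lies in the tray.

Request:
arm_command --motion '[{"offset": [0.0075, 0.002, 0.055], "spin": 0}, {"offset": [0, 0, 0.055], "spin": 0}, {"offset": [0, 0, 0.05], "spin": 0}, {"offset": [0, 0, 0.03], "spin": 0}, {"offset": [0, 0, 0], "spin": 0}]'

```text
time_s: 9.8
ee_pos: [461.4, -116.4, 25.9]
ee_rot: [-179.7, 0.1, 56.4]
force: [-0.9, 1.0, 0.6]
gripper_width: 70.1
gripper_force: 0.0
```

Request:
arm_command --motion '[{"offset": [0, 0, 0], "spin": 0}, {"offset": [0, 0, 0], "spin": 0}, {"offset": [0, 0, 0], "spin": 0}, {"offset": [0, 0, 0], "spin": 0}, {"offset": [0, 0, 0], "spin": 0}]' --jaw 0.03 --newtons 35

```text
time_s: 10.42
ee_pos: [462.8, -116.6, 29.0]
ee_rot: [180.0, -0.0, 56.3]
force: [-2.1, 1.9, 6.6]
gripper_width: 43.8
gripper_force: 35.0
```

Request:
arm_command --motion '[{"offset": [0, 0, 0], "spin": 0}, {"offset": [0, 0, -0.01], "spin": 0}, {"offset": [0, 0, -0.04], "spin": 0}, {"offset": [0, 0, -0.06], "spin": 0}, {"offset": [0, 0, -0.04], "spin": 0}]'

```text
time_s: 11.05
ee_pos: [463.4, -117.1, 180.8]
ee_rot: [179.8, -0.1, 56.4]
force: [-0.3, -0.3, -4.3]
gripper_width: 43.8
gripper_force: 35.0
```

Run:
```python
from h import *
s=env.state(); print(s['gripper_width'],s['gripper_force'],s['force'],s['torque'])
plan(627.5,2,185,88.1,vmax=.045)
```

```text
43.825670522823835 34.99595782952383 [-0.28965333 -0.34377939 -4.29496846] [-0.09988485  0.07197643 -0.02709202]
from [ 463.4 -117.1  180.8] [ 1.798e+02 -1.000e-01  5.640e+01] n 5
{"offset": [0.038, 0.0141, -0.0008], "spin": -0.1108}
{"offset": [0.0362, 0.0182, -0.0008], "spin": -0.1108}
{"offset": [0.034, 0.0221, -0.0008], "spin": -0.1108}
{"offset": [0.0313, 0.0258, -0.0008], "spin": -0.1108}
{"offset": [0.0283, 0.0291, -0.0008], "spin": -0.1108}
```

Request:
arm_command --motion '[{"offset": [0.038, 0.014, 0], "spin": -0.111}, {"offset": [0.036, 0.018, 0], "spin": -0.111}, {"offset": [0.034, 0.022, 0], "spin": -0.111}, {"offset": [0.0315, 0.026, 0], "spin": -0.111}, {"offset": [0.0285, 0.029, 0], "spin": -0.111}]'

```text
time_s: 11.68
ee_pos: [627.2, 3.4, 177.8]
ee_rot: [-180.0, 0.0, 88.4]
force: [1.0, -1.4, -4.1]
gripper_width: 43.8
gripper_force: 35.0
```

Request:
arm_command --motion '[{"offset": [0, 0, 0.02], "spin": 0}, {"offset": [0, 0, 0], "spin": 0}, {"offset": [0, 0, 0], "spin": 0}]'

```text
time_s: 12.05
ee_pos: [626.4, 2.4, 158.4]
ee_rot: [180.0, 0.0, 88.1]
force: [-0.0, -0.7, -5.1]
gripper_width: 43.8
gripper_force: 35.0
```

Run:
```python
from h import *
s=env.state(); c=cam('wrist'); I,D=env.grab_frame('wrist'); cv2.imwrite('pics/w4.png',I); print(s['ee_pos'],s['ee_rot'],s['force'])
for t in ('drive_tip','drive_face'): print(t,[(o['location'],round(o['score'],2),atz(c,[o['location']],75).round(1)) for o in env.pinpoint('wrist',t)[:2]])
plan(627.3,2,100,88.1)
```

```text
[626.41603306   2.35843874 158.37830176] [1.79993177e+02 2.19383222e-03 8.81423946e+01] [-0.00829205 -0.74068601 -5.11663858]
drive_tip [([254.9, 57.4], 0.71, array([[631.5, 115.6,  75. ]]))]
drive_face []
from [626.8   2.3 159. ] [179.9  -0.   88.1] n 1
{"offset": [-0.0003, 0.0005, 0.059], "spin": 0.0006}
```

View pics/w4.png

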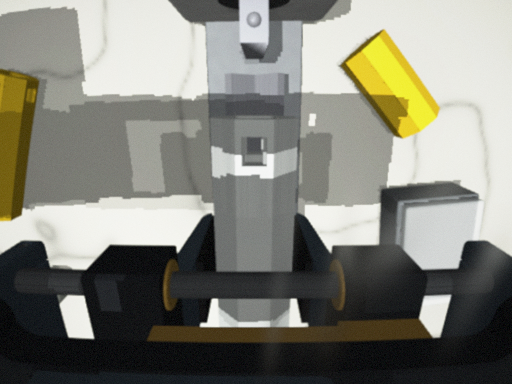

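The gripped bar is centred on column 255, in line with the drive at (254,30), and its window shows at (255,150). Lowering into the trough.

Request:
arm_command --motion '[{"offset": [0, 0.0005, 0.045], "spin": 0}, {"offset": [0, 0, 0.022], "spin": 0}, {"offset": [0, 0, 0.006], "spin": 0}, {"offset": [0, 0, 0], "spin": 0}, {"offset": [0, 0, 0], "spin": 0}]'

```text
time_s: 12.82
ee_pos: [628.1, 2.6, 86.4]
ee_rot: [179.8, -0.0, 88.2]
force: [-0.4, -0.1, -4.0]
gripper_width: 43.8
gripper_force: 35.0
```

Request:
arm_command --motion '[{"offset": [0, 0, 0.002], "spin": 0}, {"offset": [0, 0, 0.001], "spin": 0}, {"offset": [0, 0, 0], "spin": 0}]'

```text
time_s: 13.2
ee_pos: [627.6, 2.6, 82.7]
ee_rot: [179.9, 0.0, 88.2]
force: [-0.7, 0.0, -0.5]
gripper_width: 43.9
gripper_force: 35.0
```

Request:
arm_command --motion '[{"offset": [0, 0, 0], "spin": 0}, {"offset": [0, 0, 0], "spin": 0}, {"offset": [0, 0, 0], "spin": 0}]' --jaw 0.056

```text
time_s: 13.58
ee_pos: [627.3, 2.7, 82.1]
ee_rot: [180.0, -0.0, 88.2]
force: [0.2, -0.1, 0.5]
gripper_width: 56.0
gripper_force: 0.0
```

Request:
arm_command --motion '[{"offset": [0, 0, 0.001], "spin": 0}, {"offset": [0, 0, 0], "spin": 0}, {"offset": [0, 0, 0], "spin": 0}, {"offset": [0, 0, 0], "spin": 0}, {"offset": [0, 0, 0], "spin": 0}]' --jaw 0.03 --newtons 25

```text
time_s: 14.2
ee_pos: [627.8, 2.6, 81.0]
ee_rot: [179.9, -0.0, 88.2]
force: [3.4, 0.1, -2.7]
gripper_width: 43.8
gripper_force: 24.9
```

Request:
arm_command --motion '[{"offset": [0.01, 0.0003, 0], "spin": 0}, {"offset": [0.01, 0, 0], "spin": 0}, {"offset": [0.005, 0, 0], "spin": 0}, {"offset": [0, 0, 0], "spin": 0}]'

```text
time_s: 14.7
ee_pos: [628.3, 28.8, 81.0]
ee_rot: [180.0, -0.1, 88.2]
force: [3.1, 1.4, -0.1]
gripper_width: 44.1
gripper_force: 24.9
```

Request:
arm_command --motion '[{"offset": [0.005, 0, 0], "spin": 0}, {"offset": [0.005, 0, 0], "spin": 0}, {"offset": [0.005, 0, 0], "spin": 0}, {"offset": [0.005, 0, 0], "spin": 0}]'

```text
time_s: 15.2
ee_pos: [628.7, 47.7, 80.9]
ee_rot: [-180.0, 0.0, 88.2]
force: [1.8, -5.0, 0.6]
gripper_width: 43.8
gripper_force: 24.9
```

Request:
arm_command --motion '[{"offset": [0.005, 0, 0], "spin": 0}, {"offset": [0.005, 0, 0], "spin": 0}, {"offset": [0.005, 0, 0], "spin": 0}, {"offset": [0, 0, 0], "spin": 0}]'

```text
time_s: 15.7
ee_pos: [629.5, 63.4, 81.2]
ee_rot: [180.0, -0.1, 88.1]
force: [1.8, -2.9, 2.3]
gripper_width: 43.5
gripper_force: 24.9
```

Request:
arm_command --motion '[{"offset": [0.004, 0, 0], "spin": 0}, {"offset": [0.004, 0, 0], "spin": 0}, {"offset": [0.003, 0, 0], "spin": 0}, {"offset": [0, 0, 0], "spin": 0}]'

```text
time_s: 16.2
ee_pos: [629.7, 74.8, 81.2]
ee_rot: [180.0, -0.1, 88.1]
force: [0.8, 0.6, 2.6]
gripper_width: 44.0
gripper_force: 25.0
```

Request:
arm_command --motion '[{"offset": [0.002, 0, 0], "spin": 0}, {"offset": [0.002, 0, 0], "spin": 0}, {"offset": [0, 0, 0], "spin": 0}]'

```text
time_s: 16.58
ee_pos: [629.5, 77.4, 81.0]
ee_rot: [-180.0, 0.0, 88.2]
force: [-0.9, -3.2, 4.7]
gripper_width: 44.0
gripper_force: 25.0
```

Request:
arm_command --motion '[{"offset": [0.0015, 0, 0], "spin": 0}, {"offset": [0.0015, 0, 0], "spin": 0}, {"offset": [0, 0, 0], "spin": 0}]'

```text
time_s: 16.95
ee_pos: [629.4, 79.2, 80.9]
ee_rot: [-179.9, 0.1, 88.2]
force: [-1.9, -6.6, 4.9]
gripper_width: 43.8
gripper_force: 25.0
```

Request:
arm_command --motion '[{"offset": [0.002, 0, 0], "spin": 0}, {"offset": [0.001, 0, 0], "spin": 0}, {"offset": [0, 0, 0], "spin": 0}]'

```text
time_s: 17.32
ee_pos: [629.5, 81.6, 80.9]
ee_rot: [-179.9, 0.2, 88.2]
force: [-0.8, -7.8, 4.5]
gripper_width: 43.6
gripper_force: 25.0
```

Request:
arm_command --motion '[{"offset": [0.002, 0, 0], "spin": 0}, {"offset": [0.001, 0, 0], "spin": 0}, {"offset": [0, 0, 0], "spin": 0}]'

```text
time_s: 17.7
ee_pos: [629.5, 81.7, 80.9]
ee_rot: [-179.9, 0.5, 88.2]
force: [-1.0, -16.8, 5.0]
gripper_width: 43.5
gripper_force: 25.0
```

Request:
arm_command --motion '[{"offset": [0.0015, 0, 0], "spin": 0}, {"offset": [0, 0, 0], "spin": 0}, {"offset": [0, 0, 0], "spin": 0}]' --newtons 40

```text
time_s: 18.08
ee_pos: [629.5, 81.8, 80.9]
ee_rot: [-179.9, 0.6, 88.3]
force: [-0.4, -20.8, 5.5]
gripper_width: 43.7
gripper_force: 40.0
```

Request:
arm_command --motion '[{"offset": [-0.003, 0, 0], "spin": 0}, {"offset": [0, 0, 0], "spin": 0}]'

```text
time_s: 18.32
ee_pos: [629.5, 81.7, 80.9]
ee_rot: [-179.9, 0.3, 88.2]
force: [-1.6, -12.0, 5.1]
gripper_width: 43.7
gripper_force: 40.0
```

Request:
arm_command --motion '[{"offset": [0, 0, 0], "spin": 0}, {"offset": [0, 0, 0], "spin": 0}, {"offset": [0, 0, 0], "spin": 0}, {"offset": [0, 0, -0.01], "spin": 0}, {"offset": [0, 0, -0.05], "spin": 0}]' --jaw 0.07

```text
time_s: 18.95
ee_pos: [628.0, 85.2, 138.8]
ee_rot: [-179.6, 0.0, 88.2]
force: [-0.2, 0.0, -0.5]
gripper_width: 70.1
gripper_force: 0.0
```

Request:
arm_command --motion '[{"offset": [-0.02, 0, -0.05], "spin": 0}, {"offset": [-0.04, 0, -0.02], "spin": 0}, {"offset": [-0.05, 0, 0], "spin": 0}, {"offset": [0, 0, 0], "spin": 0}, {"offset": [0, 0, 0], "spin": 0}]'

```text
time_s: 19.58
ee_pos: [626.6, -24.4, 211.3]
ee_rot: [180.0, -0.0, 88.1]
force: [-0.5, 0.1, -1.0]
gripper_width: 70.6
gripper_force: 0.0
```

Run:
```python
from h import *
s=env.state(); c=cam('wrist'); I,D=env.grab_frame('wrist'); J,_=env.grab_frame('top'); print(s['ee_pos'],s['ee_rot'],s['force'])
a=cv2.resize(I[0:200,150:360],None,fx=2.9,fy=2.9,interpolation=cv2.INTER_CUBIC)
cv2.imwrite('pics/w5.png',a)
cv2.imwrite('pics/t5.png',cv2.resize(J[90:280,110:410],None,fx=2.6,fy=2.6,interpolation=cv2.INTER_CUBIC))
P=cloud(c,D); Q=P[(P[...,2]>91)&(P[...,2]<104)&(abs(P[...,0]-629)<35)&(P[...,1]<153)&(D>0)]
print(cv2.minAreaRect(Q[:,:2].astype(np.float32)),np.percentile(Q[:,1],[0.5,99.5]),np.percentile(P[(abs(P[...,0]-629)<50)&(P[...,2]>110)&(P[...,2]<130)&(P[...,1]>120)][:,1],[2,10,50]))
```

```text
[626.56111396 -24.44646152 211.27334693] [ 1.79979091e+02 -4.99951138e-02  8.81384643e+01] [-0.46483362  0.13532656 -0.96406231]Traceback (most recent call last):
  File "<stdin>", line 7, in <module>
    return _quantile_unchecked(
        a, q, axis, out, overwrite_input, method, keepdims, weights)
    return _ureduce(a,
                    func=_quantile_ureduce_func,
    ...<5 lines>...
                    overwrite_input=overwrite_input,
                    method=method)
    r = func(a, **kwargs)
    result = _quantile(arr,
                       quantiles=q,
    ...<2 lines>...
                       out=out,
                       weights=wgt)
    slices_having_nans = np.isnan(arr[-1, ...])
                                  ~~~^^^^^^^^^
IndexError: index -1 is out of bounds for axis 0 with size 0
```

View pics/w5.png

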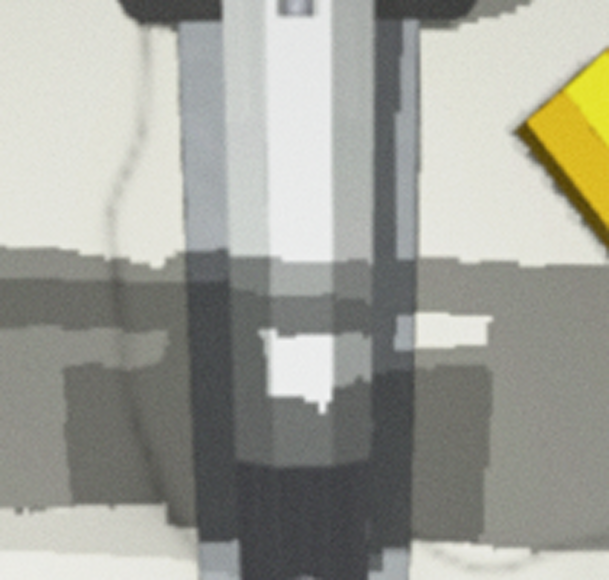

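View pics/t5.png

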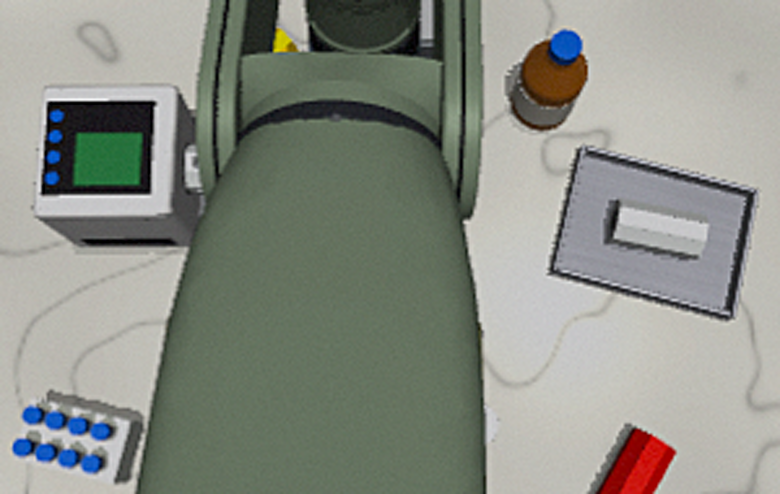

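The short spindle lies flat in the tray. The wrist view cuts off at the window (295,5 in the crop), so I'll move forward for one last look at the joint.

Request:
arm_command --motion '[{"offset": [0.045, 0, -0.015], "spin": 0}, {"offset": [0.045, 0, 0], "spin": 0}, {"offset": [0, 0, 0], "spin": 0}, {"offset": [0, 0, 0], "spin": 0}]'

```text
time_s: 20.18
ee_pos: [629.2, 65.7, 225.7]
ee_rot: [-180.0, 0.0, 88.3]
force: [0.3, -0.4, 0.8]
gripper_width: 70.1
gripper_force: 0.0
```

Run:
```python
from h import *
s=env.state(); c=cam('wrist'); I,D=env.grab_frame('wrist'); print(s['ee_pos'])
cv2.imwrite('pics/w6.png',cv2.resize(I[20:170,180:330],None,fx=4,fy=4,interpolation=cv2.INTER_CUBIC))
P=cloud(c,D); Q=P[(P[...,2]>91)&(P[...,2]<104)&(abs(P[...,0]-629)<22)&(D>0)]
print(np.percentile(Q[:,1],[0.5,50,99.5]))
for t in ('drive_face','long_mouth','long_centre','ball'):
    print(t,[(o['location'],round(o['score'],2),atz(c,[o['location']],75).round(1)) for o in env.pinpoint('wrist',t)[:2]])
```

```text
[629.22485372  65.68753518 225.66910458]
[  6.30364314  86.93027761 155.34103994]
drive_face [([253.8, 90.0], 0.94, array([[632.5, 157.8,  75. ]]))]
long_mouth []
long_centre [([50.8, 188.6], 0.83, array([[406.9,  65.3,  75. ]])), ([253.8, 169.4], 0.64, array([[630.1,  79.1,  75. ]]))]Traceback (most recent call last):
  File "<stdin>", line 7, in <module>
ValueError: it knows: bottle, drive_face, drive_tip, jar, long_centre, long_mouth, short_centre, tip_box, tray, trough_mid, tube_rack
```

View pics/w6.png

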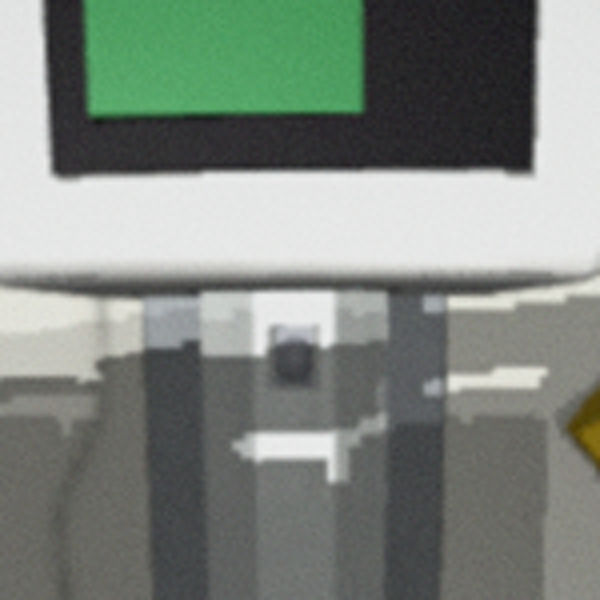

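The spring ball stands in the window (295,358) and the bar reaches the housing, so the spindle is home and clicked. Handing in.

```bash
python3 -c "
from workcell import env
print(env.job_done())"
```

```text
the job is handed in; nothing more can be done
None
```

The job is handed in at about 20 s of the 64 s: the short spindle lies flat and released in the tray, and the long spindle is released on the drive, home against the housing with the ball showing in its window; the gripper never went near the bystanders, though I did not re-measure them.

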